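# Slide the blank under the cutter guard to the stop

## Robot

A 6-joint arm with a two-finger parallel gripper is mounted at the origin on the work surface. World frame = base frame: x ahead of the robot, y to its left, z up, the work surface at z = 0. Lengths are in m, angles in rad, forces in N, time in s.
With the tool pointing down it reaches from about 0.35 to 0.85 m from the base axis. Payload 8.1 kg.
Tool frame: the origin (TCP) lies on the mounting face of the last link; the fingertips stand 186 mm ahead of it and the grasp point (between the pads) lies 167 mm ahead of it; z points along the fingers, y is the line along which they close (so a half turn about z gives the same grasp; the last joint's range is limited). The gripper opens to 93 mm and grips with 3 to 60 N. Pads are 15 mm wide; open, the fingers measure 128 mm over their backs; the gripper's body (75 mm by 188 mm) begins 65 mm behind the grasp point.
Start: joints at [-1.378, 0.13, 1.488, -0, 1.523, -0.085], TCP at [0.165, -0.577, 0.405] pointing down, gripper open.
Joint ranges: [-2.96, 2.96], [-0.89, 2.26], [0.02, 2.5], [-1.34, 4.48], [0, 2.73], [-2.66, 2.66]. Speed limits (rad/s): [2.39, 2.39, 2.79, 3.14, 3.14, 3.14].

## Interface

Orientations are given as a rotation vector (axis times angle).
In Python, from plant import * gives the robot as it stands. The module is installed in compiled form; this text tells all that it offers.
- The arm moves only by the tool arm_command, never from a script. Its argument "increments" is a list of rows, each a list of 6 numbers: the shift along the tool's x, y, z in units of 0.2 m (1.0 is 0.2 m), then the turn, a rotation vector about the tool's x, y, z in units of pi rad (1.0 is pi rad). A call has exactly 5 rows; each row is the pose to reach, as a shift and turn from the pose commanded when the call began, along the tool's axes at that moment, turning the shorter way round; what a row does not reach only later rows make up. A row lasts 1/8 s, in which the tool goes at most 62.5 mm and 10.7 degrees, less where a joint would pass 70% of its speed; a pose out of reach is approached as far as the arm can. A call with a number of a shift or a turn outside -1 to 1 is refused whole. A call with a gripper value outside its range is refused whole. "fingers" is the closure, from -1 (fully open) to 1 (shut), set as the call begins (left out, the last holds). The fingers move at their own pace and stop on an object; "force" is the grip in N (left out, the last holds). Time passes only in rows, so rows that repeat a pose let the fingers close, or fill a call up. It gives the time, the measured TCP pose, the force, the opening and the grip force at its end, in the units of the state.
- read_state(): the state, without advancing time (a new reading comes with each control period).
- read_camera(name): name is "scene" or "top" or "wrist"; returns a dict with "image" (420x560x3 uint8, red, green, blue), "fx", "fy", "cx", "cy" (pixels), "T" (4x4, takes a point from camera to world coordinates). Camera axes: x right, y down, z forward; pixel columns grow to the right and rows downward; lengths in m; the calibration is good to about 2 mm. The wrist camera is an equidistant fisheye: a pixel r from the principal point sees the ray r / f radians off the axis. A picture is of the moment at which its call begins. There is no depth.
- close_job(): hands the job in; it is judged then, once.
The state is a dict: "t": time; "q": joint angles; "dq": joint speeds; "joint_torque": joint torques, N m; "tool_pos": TCP position; "orientation": TCP orientation; "force": force on the tool from outside, world axes, zero at the start; "wrist_torque": the same for the moment, N m; "opening": finger opening in m; "gripper_force": force on a finger pad.
Only numpy, scipy, OpenCV 4.12 (cv2) and the standard library are available. Lean on these libraries where they do the work, as an engineer would, in place of code of your own. Each camera call takes 0.05 s, during which the arm holds its last target. There are 200 camera calls.

## Task

The router is off: set the maple blank in place for its stopped cut using only pushes of the fingers, never gripping or lifting it. First push the blank flat against the black fence while it is still short of the clear guard, then slide it along the fence, close against it all the way and flat on the table, under the guard until its end meets the blue stop. Leave the guard down and untouched and the other things where they lie.

Things in the scene. Friction and masses are not known exactly. Their poses are not given: they have to be found in the camera images.
- station: Router fence: black face, aluminium behind, up to 0.1 rad out of square. Origin on the face towards the robot, at table level, at the cutter. Own +x: square to the face, away from the robot (the face is x = 0, all of the fence x > 0). Own +y: along the face in feed direction, to the robot's left. Face 48 mm high, y -380 to +320 mm, 32 mm gap at y = 0. Dust hood behind, 56 mm high, to x = 190 mm
- guard (a joint): Clear cutter guard with red front edge, 90 g, hinged along the top of the fence face: 0 = down as found, grows in rad as its front is lifted. Down it bridges the table over station x -88 to 0, y -45 to +45 mm; underside 22 mm above the table, panel 5 mm thick, red edge to 31 mm, upright back and hinge at the fence to 58 mm above the table
- guard_mouth (a point): Middle of the infeed edge of the guard's underside: station frame x = -50 mm, y = -45 mm, 22 mm above the table.
- stop: Blue stop block, fixed rigidly on the fence 65 to 95 mm past the cutter. Origin: where its stop face (towards the guard) meets the fence face, at table level; axes parallel to the station's; the stop face is its y = 0 plane. Leg stands 46 mm out in front of the fence, 22 mm thick, from 2 to 56 mm above the table; black knob above the fence to 77 mm
- blank: Workpiece: pale maple board, 100 (own x) by 180 (own y) by 18 mm thick, 0.18 to 0.29 kg, pencil lines on top, flat on the table on the infeed side (robot's right), in front of the fence, up to 0.3 rad out of line with it. Origin: centre of underside. Own +x side goes against the fence; own +y end leads under the guard and meets the stop
- blank_lead (a point): Corner of the blank's fence side and leading end, at mid thickness: blank frame (50, 90, 9) mm.
- blank_trail (a point): Corner of the blank's fence side and trailing end, at mid thickness: blank frame (50, -90, 9) mm.
- template: Bystander: black routing template with a notch, about 110 by 160 mm, 6 mm thick, lying in front of the stop. Origin: underside.
- setup_bar: Bystander: square brass setup bar 12.7 by 120 by 12.7 mm, long along own y, lying by the outfeed fence. Origin: centre of underside.
- push_block: Bystander: yellow push block 85 by 200 mm with a black handle along own y, 86 mm high. Origin: centre of underside.
- offcut: Bystander: wood offcut 60 by 45 by 32 mm, past the infeed end of the fence. Origin: centre of underside.
- wax_tin: Bystander: round tin, 68 mm across, 30 mm high. Origin: centre of underside.
Mind the look-alikes: they are no part of the job. Several things look just like the blank: the one meant starts farthest to the robot's right.

How it is judged:
By the outcome, as a careful person would: the job done as asked, in the order asked, and still so for the second after the job is handed in, with the robot touching nothing.
It also fails if it takes over 54 s, if anything falls off the work surface, if the arm or the gripper's body presses on something with over 40 N, if the wrist force passes 120 N, or if a joint passes its speed limit or range.

## Working session

There is one attempt and no reset: what is moved stays moved. The work goes in short steps, Python scripts to look and compute and a tool call to move; the robot and the scene stay as the last step left them, time stands still between calls to the robot, and variables do not carry over. Pictures are saved under pics/ and viewed, at most 10 in all, crops included, and the job is handed in when it is done.

Besides the shell and the picture viewer there is one more tool, called after "Request:" as a command line: name --pt "numbers of a row" for each row, then --argument value for the rest. arm_command: Moves the arm, as the interface text tells. Shifts and turns lie within -1 to 1; 1 stands for 0.2 m of shift or pi rad of turn. Its arguments: {"type":"object","properties":{"increments":{"type":"array","items":{"type":"array","items":{"type":"number","minimum":-1,"maximum":1}}},"fingers":{"type":"number"},"force":{"type":"number"}},"required":["increments"]}

```bash
mkdir -p pics; python3 - <<'E'
from plant import *
import cv2,numpy as np,pickle
d={n:read_camera(n) for n in("top","scene")}
pickle.dump(d,open('c0.pkl','wb'))
for n in d:
  cv2.imwrite(f'pics/{n}0.png',cv2.cvtColor(d[n]['image'],cv2.COLOR_RGB2BGR)); print(n,d[n]['fx'],d[n]['cx'],d[n]['cy'],d[n]['T'].round(3).tolist())
s=read_state();print(s['tool_pos'],s['orientation'],s['opening'],s['t'])
E
```

```text
top 495.4640409304405 282.0867565038774 212.99421347675147 [[0.01, -0.989, 0.145, 0.199], [-1.0, -0.01, 0.001, 0.027], [0.001, -0.145, -0.989, 1.559], [0.0, 0.0, 0.0, 1.0]]
scene 467.31080363571516 267.4544921837166 203.63463356419524 [[-0.19, 0.582, -0.791, 1.517], [0.982, 0.126, -0.143, 0.217], [0.016, -0.804, -0.595, 0.867], [0.0, 0.0, 0.0, 1.0]]
[ 0.16454599 -0.57679093  0.40379965] [-3.10974963e+00 -4.34768661e-01  1.20898882e-04] 0.0930023901775221 0.1
```

View pics/top0.png

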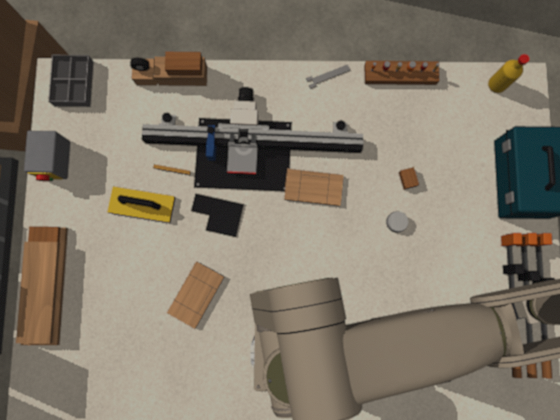

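View pics/scene0.png

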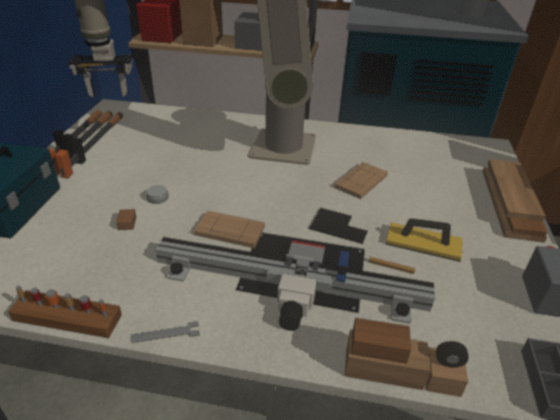

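Two look-alikes: the boards at top pixels (314,187) and (196,295). The one at (314,187) is farthest to the robot's right, so it should be the blank. I'll confirm it in an enlarged crop.

```bash
python3 - <<'E'
import cv2,numpy as np,pickle
d=pickle.load(open('c0.pkl','rb'))
im=cv2.cvtColor(d['top']['image'],cv2.COLOR_RGB2BGR)
c=cv2.resize(im[110:210,180:380],None,fx=4,fy=4,interpolation=cv2.INTER_CUBIC)
cv2.imwrite('pics/crop1.png',cv2.convertScaleAbs(c,alpha=1.3))
E
```

```text
(no output)
```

View pics/crop1.png

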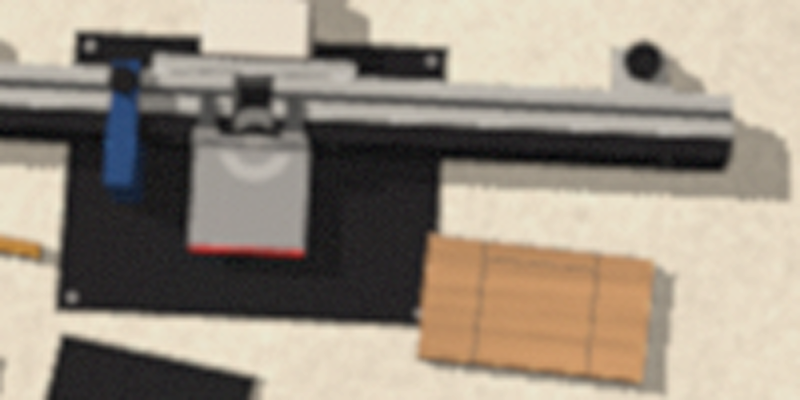

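The crop confirms it: a pale board with pencil lines, corners in crop at (430,234), (653,261), (643,383) and (418,358). It lies to the right of the guard, about 0.08 rad out of line with the fence. Next I'll measure the fence and blank in world coordinates.

```bash
cat >h.py <<'E'
from plant import *
import cv2,numpy as np,pickle
from scipy.spatial.transform import Rotation as R
def ray(c,u,v,z):
    p=np.array([(u-c['cx'])/c['fx'],(v-c['cy'])/c['fy'],1]);T=np.array(c['T']);d=T[:3,:3]@p
    return (T[:3,3]+d*(z-T[2,3])/d[2])
def proj(c,P):
    T=np.array(c['T']);q=(np.asarray(P)-T[:3,3])@T[:3,:3];return c['fx']*q[0]/q[2]+c['cx'],c['fy']*q[1]/q[2]+c['cy']
E
python3 - <<'E'
from h import *
d=pickle.load(open('c0.pkl','rb'));c=d['top']
k=lambda a,b,z:ray(c,a/4+180-.375,b/4+110-.375,z)
B=np.array([k(*p,.018) for p in((430,234),(653,261),(643,383),(418,358))]);print('blank',B[:,:2].round(4).tolist())
print('ctr',B.mean(0).round(4),'edges',[np.linalg.norm(B[i]-B[i-1]).round(4) for i in range(4)])
f=(B[0]-B[1]+B[3]-B[2]);print('blank yaw',np.arctan2(-f[0],f[1]))
# fence bottom edge
g=c['image'].astype(int).sum(2)
pts=[]
for u in list(range(146,192))+list(range(295,358)):
    v0=130
    col=g[v0:175,u]; 
    m=np.argmin(col[:30]); 
    j=m
    th=(col[m]+200)/2
    while col[j]<150: j+=1
    v=v0+j-1+(150-col[j-1])/(col[j]-col[j-1]); pts.append((u,v,*ray(c,u,v,0)[:2]))
pts=np.array(pts);print(pts[::9].round(3).tolist())
p=np.polyfit(pts[:,3],pts[:,2],1);r=pts[:,2]-np.polyval(p,pts[:,3]);print('fit x=a*y+b',p,'res',r.std())
print('fence right end',k(728,168,0)[:2],'guard red corners z31',k(187,248,.031),k(304,255,.031),'stop leg front top',k(105,188,.056),k(136,190,.056))
E
```

```text
blank [[0.5698, 0.0141], [0.5496, -0.1634], [0.4513, -0.1548], [0.4694, 0.0227]]
ctr [ 0.51   -0.0704  0.018 ] edges [np.float64(0.1007), np.float64(0.1786), np.float64(0.0987), np.float64(0.1784)]
blank yaw -0.10753549891095848
[[146.0, 142.458, 0.655, 0.473], [155.0, 143.163, 0.653, 0.444], [164.0, 143.588, 0.652, 0.414], [173.0, 144.055, 0.65, 0.385], [182.0, 144.4, 0.649, 0.356], [191.0, 144.917, 0.648, 0.327], [303.0, 149.83, 0.635, -0.037], [312.0, 150.23, 0.634, -0.066], [321.0, 150.552, 0.634, -0.095], [330.0, 151.039, 0.632, -0.125], [339.0, 151.412, 0.631, -0.154], [348.0, 151.958, 0.63, -0.183], [357.0, 152.171, 0.629, -0.212]]
fit x=a*y+b [0.03580188 0.6367202 ] res 0.0002766611457118424
fence right end [ 0.63134145 -0.22695124] guard red corners z31 [0.55332323 0.20579177 0.031     ] [0.54863018 0.11339056 0.031     ] stop leg front top [0.59471028 0.26805551 0.056     ] [0.59335866 0.24384443 0.056     ]
```

Request:
arm_command --pt "0.2 -0.17 0 0 0 -0.03" --pt "0.4 -0.34 0 0 0 -0.06" --pt "0.6 -0.5 0 0 0 -0.1" --pt "0.8 -0.67 0 0 0 -0.1" --pt "1 -0.84 0 0 0 -0.1" --fingers -1 --force 60

```text
t: 0.72
tool_pos: [0.3114, -0.359, 0.4044]
orientation: [-3.005, -0.916, 0.0]
force: [0.8, -0.3, -0.0]
opening: 0.0929
gripper_force: 0.0
```

Request:
arm_command --pt "0.25 -0.1 0.1 0 0 0" --pt "0.5 -0.2 0.2 0 0 0" --pt "0.75 -0.3 0.3 0 0 0" --pt "1 -0.4 0.4 0 0 0" --pt "1 -0.4 0.4 0 0 0"

```text
t: 1.35
tool_pos: [0.4327, -0.1792, 0.3224]
orientation: [-2.999, -0.923, 0.004]
force: [-0.7, -0.2, -0.4]
opening: 0.0931
gripper_force: 0.0
```

```bash
cat >>h.py <<'E'
O=np.array([.6424,.158]);ex=np.array([.9994,-.0358]);ey=np.array([.0358,.9994])
def plan(sx,sy,z=.192):
    s=read_state();W=O+sx*ex+sy*ey
    M=R.from_rotvec(s['orientation']).as_matrix()
    print('now st',((s['tool_pos'][:2]-O)@ex).round(4),((s['tool_pos'][:2]-O)@ey).round(4),s['tool_pos'][2],'move',(M.T@(np.r_[W,z]-s['tool_pos'])/.2).round(3),'F st',(s['force'][:2]@ex).round(1),(s['force'][:2]@ey).round(1),s['force'][2],s['t'])
    print('unit +x,+y st per 1mm:',(M.T@np.r_[ex,0]*.005).round(5),(M.T@np.r_[ey,0]*.005).round(5))
E
python3 -c "
from h import *
plan(-.1707,-.3063)"
```

```text
now st -0.1975 -0.3445 0.32237042547267963 move [ 0.222 -0.072  0.652] F st -0.6 -0.2 -0.3905360188602654 1.35
unit +x,+y st per 1mm: [ 4.03e-03  2.96e-03 -2.00e-05] [ 2.96e-03 -4.03e-03  1.00e-05]
```

Request:
arm_command --pt "0.22 -0.07 0.1 0 0 0" --pt "0.22 -0.07 0.3 0 0 0" --pt "0.22 -0.07 0.5 0 0 0" --pt "0.22 -0.07 0.65 0 0 0" --pt "0.22 -0.07 0.65 0 0 0"

```text
t: 1.98
tool_pos: [0.4592, -0.1465, 0.1925]
orientation: [-3.002, -0.914, 0.007]
force: [-0.8, -0.3, 0.2]
opening: 0.0929
gripper_force: 0.0
```

```bash
python3 - <<'E'
from h import *
plan(-.0787,-.3063)
c=read_camera('wrist');im=cv2.cvtColor(c['image'],cv2.COLOR_RGB2BGR);cv2.imwrite('pics/w1.png',im)
E
```

```text
now st -0.1722 -0.3109 0.19246900702689446 move [ 0.392  0.256 -0.   ] F st -0.8 -0.4 0.15377609155914432 1.975
unit +x,+y st per 1mm: [ 4.05e-03  2.93e-03 -3.00e-05] [ 2.93e-03 -4.05e-03  1.00e-05]
```

View pics/w1.png

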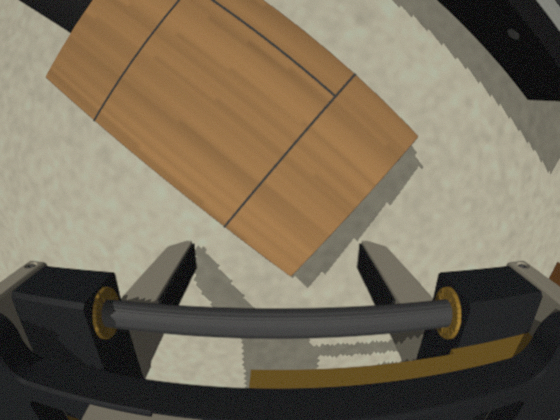

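The fingertips at (190,245) and (370,245) straddle the near trailing corner of the blank at (292,275), as planned. Next I'll push toward the fence.

Request:
arm_command --pt "0.04 0.03 0 0 0 0" --pt "0.08 0.06 0 0 0 0" --pt "0.12 0.09 0 0 0 0" --pt "0.16 0.12 0 0 0 0" --pt "0.2 0.145 0 0 0 0"

```text
t: 2.65
tool_pos: [0.5109, -0.1482, 0.1948]
orientation: [3.005, 0.916, -0.0]
force: [-3.2, -0.6, 2.1]
opening: 0.0928
gripper_force: 1.4
```

Request:
arm_command --pt "0.03 0.022 0 0 0 0" --pt "0.06 0.044 0 0 0 0" --pt "0.09 0.066 0 0 0 0" --pt "0.12 0.088 0 0 0 0" --pt "0.14 0.102 0 0 0 0"

```text
t: 3.28
tool_pos: [0.5449, -0.1494, 0.1945]
orientation: [-3.004, -0.917, 0.002]
force: [-14.4, -0.8, 9.8]
opening: 0.0929
gripper_force: 7.1
```

```bash
python3 - <<'E'
from h import *
plan(-.0787,-.3063)
E
```

```text
now st -0.0864 -0.3107 0.19453616678222627 move [0.044 0.005 0.013] F st -14.4 -1.4 9.848298391345322 3.275
unit +x,+y st per 1mm: [ 4.05e-03  2.94e-03 -1.00e-05] [ 0.00294 -0.00405  0.     ]
```

```bash
python3 - <<'E'
from h import *
c=read_camera('wrist');im=cv2.cvtColor(c['image'],cv2.COLOR_RGB2BGR)
t=read_camera('top');tm=cv2.cvtColor(t['image'],cv2.COLOR_RGB2BGR)
a=cv2.resize(im,(800,600))[0:300]
b=cv2.resize(tm[110:210,180:380],(600,300),interpolation=cv2.INTER_CUBIC);b=cv2.copyMakeBorder(b,0,0,0,200,0)
cv2.imwrite('pics/w2.png',np.vstack([a,b]))
E
```

```text
(no output)
```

View pics/w2.png

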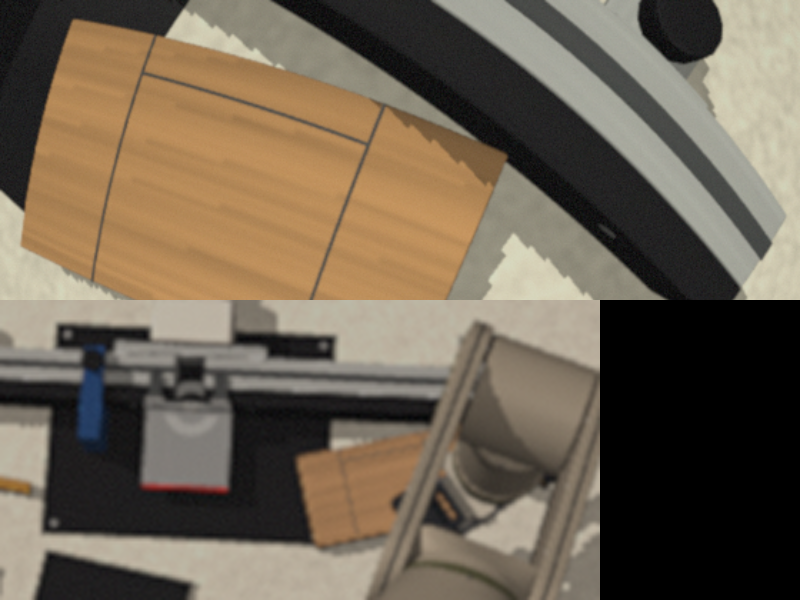

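The trailing corner reached the fence first and the lead swung out: the blank's far edge runs (70,20) to (505,155) in the wrist view. Finger A may be blocking the swing back, so I'll withdraw and turn the tool to press with both fingers parallel to the fence.

Request:
arm_command --pt "-0.1 0.085 0 0 0 0" --pt "-0.21 0.005 0 0 0 0" --pt "-0.32 -0.07 0 0 0 0" --pt "-0.42 -0.15 0 0 0 0" --pt "-0.42 -0.15 0 0 0 0"

```text
t: 4.0
tool_pos: [0.4575, -0.1713, 0.1944]
orientation: [-3.005, -0.915, 0.0]
force: [0.1, -0.6, -0.2]
opening: 0.093
gripper_force: 0.0
```

```bash
python3 - <<'E'
from h import *
plan(-.180,-.235,.190)
t=read_camera('top');tm=cv2.cvtColor(t['image'],cv2.COLOR_RGB2BGR)
cv2.imwrite('pics/t3.png',cv2.resize(tm[110:210,180:380],(800,400),interpolation=cv2.INTER_CUBIC))
pickle.dump(t,open('c3.pkl','wb'))
E
```

```text
now st -0.173 -0.3357 0.1944323287790998 move [ 0.267 -0.428  0.022] F st 0.1 -0.6 -0.17282342370154774 4.0
unit +x,+y st per 1mm: [ 0.00405  0.00293 -0.     ] [ 0.00293 -0.00405  0.     ]
```

View pics/t3.png

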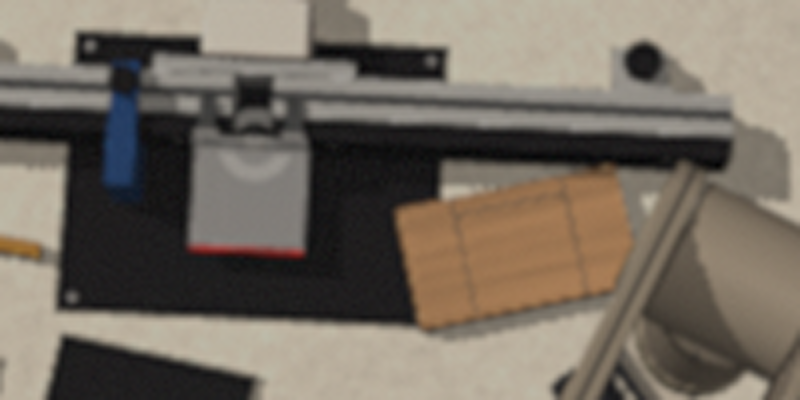

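Request:
arm_command --pt "0.03 -0.04 0 0 0 0.05" --pt "0.1 -0.16 0 0 0 0.1" --pt "0.18 -0.29 0.01 0 0 0.15" --pt "0.26 -0.42 0.015 0 0 0.2" --pt "0.26 -0.42 0.015 0 0 0.2"

```text
t: 4.68
tool_pos: [0.4556, -0.0713, 0.1919]
orientation: [-3.141, 0.054, -0.001]
force: [0.1, 0.6, 0.1]
opening: 0.093
gripper_force: 0.0
```

```bash
python3 - <<'E'
from h import *
plan(-.1075,-.235,.192)
s=read_state();M=R.from_rotvec(s['orientation']).as_matrix();print('tool y in st deg',np.degrees(np.arctan2(M[:2,1]@ey,M[:2,1]@ex)))
E
```

```text
now st -0.1785 -0.2358 0.19190617042132915 move [ 0.355 -0.003 -0.   ] F st 0.0 0.6 0.06772433735990141 4.675
unit +x,+y st per 1mm: [5.e-03 1.e-05 0.e+00] [ 1.e-05 -5.e-03  0.e+00]
tool y in st deg -89.91037807905597
```

Request:
arm_command --pt "0.06 0 0 0 0 0" --pt "0.12 0 0 0 0 0" --pt "0.17 0 0 0 0 0" --pt "0.22 0 0 0 0 0" --pt "0.26 0 0 0 0 0"

```text
t: 5.3
tool_pos: [0.507, -0.0747, 0.1913]
orientation: [-3.141, 0.057, 0.002]
force: [-2.2, 1.0, 0.1]
opening: 0.093
gripper_force: 0.9
```

Request:
arm_command --pt "0.03 0 0 0 0 0" --pt "0.05 0 0 0 0 0" --pt "0.07 0 0 0 0 0" --pt "0.085 0 0 0 0 0" --pt "0.085 0 0 0 0 0"

```text
t: 5.92
tool_pos: [0.524, -0.0753, 0.192]
orientation: [3.141, -0.057, 0.001]
force: [0.3, -0.1, 0.4]
opening: 0.0928
gripper_force: 0.0
```

```bash
python3 - <<'E'
from h import *
plan(-.1075,-.235,.192);s=read_state();print(s['wrist_torque'])
c=read_camera('wrist');cv2.imwrite('pics/w4.png',cv2.cvtColor(c['image'],cv2.COLOR_RGB2BGR))
E
```

```text
now st -0.11 -0.2374 0.19196243229368481 move [ 0.012 -0.012 -0.   ] F st 0.3 -0.1 0.4418776281015459 5.925
unit +x,+y st per 1mm: [ 0.005 -0.     0.   ] [-0.    -0.005 -0.   ]
[ 0.04968126 -0.03005386  0.03420182]
```

View pics/w4.png

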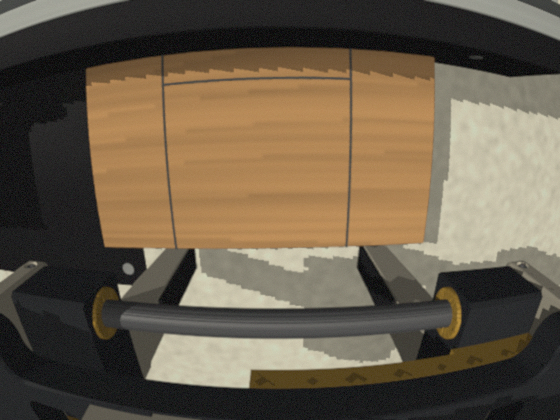

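Both fingers sit on the near edge and the blank is nearly flush: ends at (88,68) and (433,60) along the fence. I'll close the remaining gap gently.

Request:
arm_command --pt "0.004 0 0 0 0 0" --pt "0.008 0 0 0 0 0" --pt "0.012 0 0 0 0 0" --pt "0.016 0 0 0 0 0" --pt "0.016 0 0 0 0 0"

```text
t: 6.6
tool_pos: [0.5267, -0.0753, 0.1917]
orientation: [-3.141, 0.057, 0.001]
force: [-4.7, 1.3, 2.4]
opening: 0.0928
gripper_force: 2.2
```

Request:
arm_command --pt "0.004 0 0 0 0 0" --pt "0.008 0 0 0 0 0" --pt "0.01 0 0 0 0 0" --pt "0.01 0 0 0 0 0" --pt "0.01 0 0 0 0 0"

```text
t: 7.22
tool_pos: [0.5275, -0.0754, 0.1913]
orientation: [-3.141, 0.057, 0.008]
force: [-15.1, 1.7, 10.9]
opening: 0.093
gripper_force: 6.9
```

```bash
python3 - <<'E'
from h import *
plan(-.1075,-.235,.192);s=read_state();print(s['wrist_torque'],s['force'])
E
```

```text
now st -0.1065 -0.2373 0.19134995118875286 move [-0.005 -0.012 -0.003] F st -15.1 1.1 10.908226895279059 7.225
unit +x,+y st per 1mm: [ 5.e-03 -0.e+00 -2.e-05] [-0.    -0.005  0.   ]
[0.28187011 2.34128573 0.00497416] [-15.09378166   1.65625568  10.9082269 ]
```

Flush on both fingers: about 15 N against the fence with near-zero twist. I'll withdraw and turn to the L pose, with one finger behind the trailing end and one on the near side.

Request:
arm_command --pt "-0.1 0 0 0 0 0" --pt "-0.21 0.06 0 0 0 -0.05" --pt "-0.21 0.16 0 0 0 -0.1" --pt "-0.21 0.27 0 0 0 -0.15" --pt "-0.21 0.37 0 0 0 -0.2"

```text
t: 7.85
tool_pos: [0.4845, -0.1488, 0.1921]
orientation: [3.001, 0.923, 0.002]
force: [0.2, 0.4, -0.1]
opening: 0.0929
gripper_force: 0.0
```

```bash
python3 - <<'E'
from h import *
plan(-.090,-.2975,.191)
s=read_state();M=R.from_rotvec(s['orientation']).as_matrix();print('tool y in st deg',np.degrees(np.arctan2(M[:2,1]@ey,M[:2,1]@ex)))
c=read_camera('wrist');pickle.dump(c,open('w5.pkl','wb'));cv2.imwrite('pics/w5.png',cv2.cvtColor(c['image'],cv2.COLOR_RGB2BGR))
E
```

```text
now st -0.1468 -0.3123 0.1920970223717123 move [0.273 0.108 0.006] F st 0.2 0.4 -0.10935564433153513 7.85
unit +x,+y st per 1mm: [4.03e-03 2.96e-03 1.00e-05] [ 0.00296 -0.00403 -0.     ]
tool y in st deg -53.74576730350286
```

View pics/w5.png

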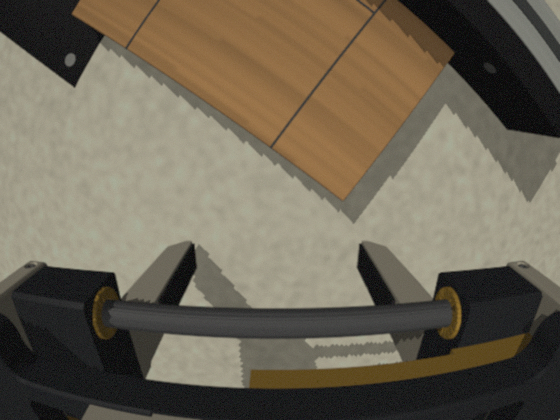

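The blank rests flush, with its trailing corners at (346,200) near and (453,55) far. I'll locate them with the fisheye model.

```bash
cat >>h.py <<'E'
def fray(c,u,v,z):
    x,y=(u-c['cx'])/c['fx'],(v-c['cy'])/c['fy'];r=np.hypot(x,y);T=np.array(c['T'])
    d=T[:3,:3]@np.array([x/r*np.sin(r),y/r*np.sin(r),np.cos(r)]);p=(T[:3,3]+d*(z-T[2,3])/d[2])[:2]
    return ((p-O)@ex).round(4),((p-O)@ey).round(4)
E
python3 - <<'E'
from h import *
c=pickle.load(open('w5.pkl','rb'))
for p in((346,200),(453,55),(272,147),(128,48),(73,13)):print(p,fray(c,*p,.018))
E
```

```text
(346, 200) (np.float64(-0.0967), np.float64(-0.3187))
(453, 55) (np.float64(-0.0007), np.float64(-0.318))
(272, 147) (np.float64(-0.0975), np.float64(-0.2736))
(128, 48) (np.float64(-0.0972), np.float64(-0.1843))
(73, 13) (np.float64(-0.0969), np.float64(-0.1397))
```

Request:
arm_command --pt "0.1 0.04 0 0 0 0" --pt "0.2 0.08 0 0 0 0" --pt "0.27 0.11 0.005 0 0 0" --pt "0.29 0.125 0.005 0 0 0" --pt "0.3 0.13 0.005 0 0 0"

```text
t: 8.52
tool_pos: [0.5485, -0.1359, 0.1907]
orientation: [3.005, 0.915, -0.0]
force: [-0.1, -0.0, -0.0]
opening: 0.0929
gripper_force: 0.0
```

Request:
arm_command --pt "0.004 0.003 0 0 0 0" --pt "0.008 0.006 0 0 0 0" --pt "0.012 0.009 0 0 0 0" --pt "0.016 0.012 0 0 0 0" --pt "0.016 0.012 0 0 0 0"

```text
t: 9.15
tool_pos: [0.5525, -0.1362, 0.1908]
orientation: [3.005, 0.916, 0.0]
force: [0.4, 0.7, -0.9]
opening: 0.0928
gripper_force: 0.0
```

```bash
python3 - <<'E'
from h import *
plan(-.0757,-.2853,.191)
E
```

```text
now st -0.0793 -0.2972 0.19076638657404785 move [ 0.05  -0.038 -0.001] F st 0.4 0.7 -0.9182404175987321 9.15
unit +x,+y st per 1mm: [0.00405 0.00294 0.     ] [ 0.00294 -0.00405 -0.     ]
```

Request:
arm_command --pt "0.003 0.002 0 0 0 0" --pt "0.006 0.0045 0 0 0 0" --pt "0.01 0.0075 0 0 0 0" --pt "0.013 0.0095 0 0 0 0" --pt "0.013 0.0095 0 0 0 0"

```text
t: 9.78
tool_pos: [0.5551, -0.1363, 0.1905]
orientation: [-3.004, -0.916, 0.003]
force: [-5.8, -0.0, 3.1]
opening: 0.0931
gripper_force: 2.6
```

Request:
arm_command --pt "0.009 -0.012 0 0 0 0" --pt "0.018 -0.024 0 0 0 0" --pt "0.026 -0.036 0 0 0 0" --pt "0.035 -0.048 0 0 0 0" --pt "0.041 -0.057 0 0 0 0"

```text
t: 10.4
tool_pos: [0.5556, -0.1226, 0.1902]
orientation: [3.005, 0.917, -0.003]
force: [-4.7, -3.1, -0.6]
opening: 0.0929
gripper_force: 2.7
```

```bash
python3 - <<'E'
from h import *
plan(-.0767,-.2653,.191);s=read_state();print(s['wrist_torque'])
c=read_camera('wrist');pickle.dump(c,open('w6.pkl','wb'));cv2.imwrite('pics/w6.png',cv2.cvtColor(c['image'],cv2.COLOR_RGB2BGR))
E
```

```text
now st -0.0767 -0.2835 0.19023341339874178 move [ 0.053 -0.073 -0.004] F st -4.6 -3.2 -0.6371033105362013 10.4
unit +x,+y st per 1mm: [ 4.05e-03  2.94e-03 -1.00e-05] [ 0.00294 -0.00405 -0.     ]
[-0.61569743  0.66309977  0.13775547]
```

View pics/w6.png

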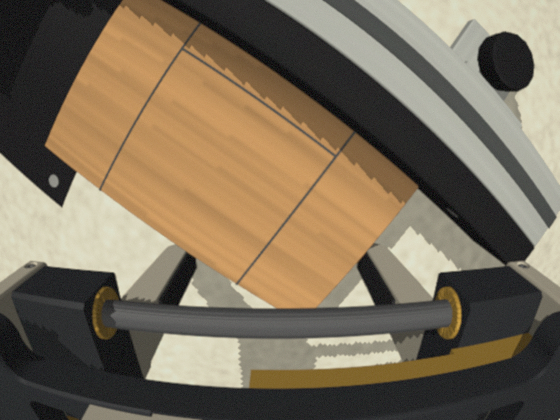

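Both fingers are at the blank (trailing edge by the finger at (365,250), near side by (190,250)), and it stays flush along the fence. Next I'll feed along it.

Request:
arm_command --pt "0.024 -0.033 0 0 0 0" --pt "0.047 -0.065 0 0 0 0" --pt "0.071 -0.097 0 0 0 0" --pt "0.094 -0.13 0 0 0 0" --pt "0.118 -0.162 0 0 0 0"

```text
t: 11.08
tool_pos: [0.5571, -0.0823, 0.1902]
orientation: [3.005, 0.916, -0.003]
force: [-3.9, -3.3, 0.1]
opening: 0.0926
gripper_force: 3.0
```

```bash
python3 - <<'E'
from h import *
plan(-.0767,-.2053,.191);s=read_state();print(s['wrist_torque'])
E
```

```text
now st -0.0767 -0.2432 0.1902379011000518 move [ 0.111 -0.153 -0.004] F st -3.8 -3.4 0.09201917701362641 11.075
unit +x,+y st per 1mm: [ 4.05e-03  2.94e-03 -1.00e-05] [ 0.00294 -0.00405 -0.     ]
[-0.66993977  0.79790792  0.21114973]
```

Request:
arm_command --pt "0.024 -0.032 0 0 0 0" --pt "0.048 -0.064 0 0 0 0" --pt "0.072 -0.096 0 0 0 0" --pt "0.096 -0.129 0 0 0 0" --pt "0.119 -0.161 0 0 0 0"

```text
t: 11.7
tool_pos: [0.5587, -0.0425, 0.1902]
orientation: [3.005, 0.916, -0.004]
force: [-5.3, -5.3, 1.9]
opening: 0.093
gripper_force: 3.6
```

```bash
python3 - <<'E'
from h import *
plan(-.0767,-.1653,.191);s=read_state();print(s['wrist_torque'])
c=read_camera('wrist');pickle.dump(c,open('w7.pkl','wb'));cv2.imwrite('pics/w7.png',cv2.cvtColor(c['image'],cv2.COLOR_RGB2BGR))
E
```

```text
now st -0.0765 -0.2034 0.1902250257074142 move [ 0.111 -0.155 -0.004] F st -5.1 -5.5 1.8970642235744384 11.7
unit +x,+y st per 1mm: [ 4.05e-03  2.94e-03 -1.00e-05] [ 2.94e-03 -4.05e-03 -1.00e-05]
[-0.89041971  0.96409204  0.16869014]
```

View pics/w7.png

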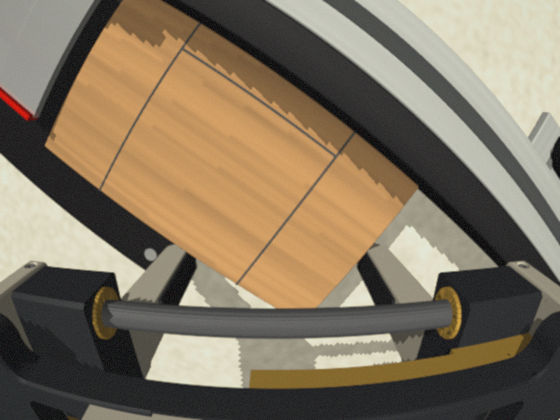

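The blank is still flush, with its lead just short of the guard (red edge corner at (37,120)). I'll check the clearance of that corner from the near-side finger's path, then continue.

```bash
python3 - <<'E'
from h import *
c=pickle.load(open('w7.pkl','rb'))
for p,z in(((37,120),.025),((37,120),.031),((46,146),.018),((108,5),.018),((416,187),.018),((316,307),.018)):print(p,z,fray(c,*p,z))
E
```

```text
(37, 120) 0.025 (np.float64(-0.0844), np.float64(-0.0499))
(37, 120) 0.031 (np.float64(-0.0814), np.float64(-0.0543))
(46, 146) 0.018 (np.float64(-0.097), np.float64(-0.0583))
(108, 5) 0.018 (np.float64(-0.0135), np.float64(-0.0513))
(416, 187) 0.018 (np.float64(0.0004), np.float64(-0.2352))
(316, 307) 0.018 (np.float64(-0.0844), np.float64(-0.236))
```

Request:
arm_command --pt "0.024 -0.033 0 0 0 0" --pt "0.047 -0.065 0 0 0 0" --pt "0.071 -0.097 0 0 0 0" --pt "0.094 -0.13 0 0 0 0" --pt "0.118 -0.162 0 0 0 0"

```text
t: 12.38
tool_pos: [0.5602, -0.0024, 0.1902]
orientation: [3.005, 0.916, -0.004]
force: [-5.1, -5.3, 1.6]
opening: 0.0929
gripper_force: 4.0
```

Request:
arm_command --pt "0.024 -0.033 0 0 0 0" --pt "0.047 -0.065 0 0 0 0" --pt "0.071 -0.097 0 0 0 0" --pt "0.094 -0.13 0 0 0 0" --pt "0.118 -0.162 0 0 0 0"

```text
t: 13.0
tool_pos: [0.5617, 0.0376, 0.1902]
orientation: [3.005, 0.916, -0.005]
force: [-5.2, -6.7, 1.8]
opening: 0.0931
gripper_force: 4.0
```

```bash
python3 - <<'E'
from h import *
plan(-.0767,-.0653,.191);s=read_state();print(s['wrist_torque'])
c=read_camera('top');tm=cv2.cvtColor(c['image'],cv2.COLOR_RGB2BGR)
cv2.imwrite('pics/t8.png',cv2.resize(tm[110:210,180:380],(800,400),interpolation=cv2.INTER_CUBIC))
E
```

```text
now st -0.0764 -0.1232 0.19017961764559219 move [ 0.169 -0.235 -0.005] F st -5.0 -6.8 1.8390089282120585 13.0
unit +x,+y st per 1mm: [ 4.05e-03  2.94e-03 -1.00e-05] [ 2.94e-03 -4.05e-03 -1.00e-05]
[-1.00095159  1.0204165   0.17823744]
```

View pics/t8.png

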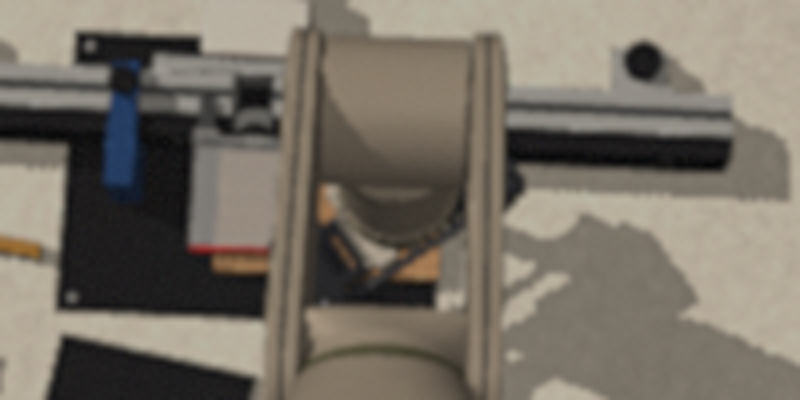

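The lead shows under the clear guard at crop column 212, well short of the stop at about 138, and the guard is still down. I've viewed 11 pictures, one over the limit of 10, so I'll look at no more and use numbers and forces from here.

Request:
arm_command --pt "0.024 -0.033 0 0 0 0" --pt "0.047 -0.065 0 0 0 0" --pt "0.071 -0.097 0 0 0 0" --pt "0.094 -0.13 0 0 0 0" --pt "0.118 -0.162 0 0 0 0"

```text
t: 13.68
tool_pos: [0.5632, 0.0776, 0.1901]
orientation: [3.004, 0.916, -0.005]
force: [-5.7, -7.0, 2.1]
opening: 0.0932
gripper_force: 4.3
```

Request:
arm_command --pt "0.009 -0.012 0 0 0 0" --pt "0.018 -0.024 0 0 0 0" --pt "0.026 -0.036 0 0 0 0" --pt "0.035 -0.048 0 0 0 0" --pt "0.035 -0.048 0 0 0 0"

```text
t: 14.3
tool_pos: [0.5636, 0.0895, 0.1902]
orientation: [3.005, 0.917, -0.005]
force: [-5.0, -4.4, 1.8]
opening: 0.0929
gripper_force: 3.9
```

```bash
python3 - <<'E'
from h import *
plan(-.0767,-.0653,.191);s=read_state();print(s['wrist_torque'])
E
```

```text
now st -0.0763 -0.0713 0.19016857559910277 move [ 0.016 -0.025 -0.004] F st -4.9 -4.6 1.7688605814386489 14.3
unit +x,+y st per 1mm: [ 4.05e-03  2.94e-03 -1.00e-05] [ 2.94e-03 -4.05e-03 -1.00e-05]
[-0.79926075  0.98698395  0.2013547 ]
```

Request:
arm_command --pt "0.003 -0.004 0 0 0 0" --pt "0.006 -0.008 0 0 0 0" --pt "0.009 -0.012 0 0 0 0" --pt "0.012 -0.016 0 0 0 0" --pt "0.015 -0.02 0 0 0 0"

```text
t: 14.92
tool_pos: [0.5638, 0.0941, 0.1902]
orientation: [3.004, 0.916, -0.005]
force: [-5.6, -7.3, 3.4]
opening: 0.093
gripper_force: 4.5
```

Request:
arm_command --pt "0.003 -0.004 0 0 0 0" --pt "0.006 -0.008 0 0 0 0" --pt "0.009 -0.012 0 0 0 0" --pt "0.009 -0.012 0 0 0 0" --pt "0.009 -0.012 0 0 0 0"

```text
t: 15.55
tool_pos: [0.564, 0.0972, 0.1901]
orientation: [3.004, 0.916, -0.005]
force: [-6.5, -6.2, 3.1]
opening: 0.093
gripper_force: 4.5
```

Request:
arm_command --pt "0.003 -0.004 0 0 0 0" --pt "0.006 -0.008 0 0 0 0" --pt "0.009 -0.012 0 0 0 0" --pt "0.009 -0.012 0 0 0 0" --pt "0.009 -0.012 0 0 0 0"

```text
t: 16.18
tool_pos: [0.5641, 0.1001, 0.1901]
orientation: [3.004, 0.916, -0.005]
force: [-5.7, -5.4, 3.1]
opening: 0.0931
gripper_force: 4.6
```

Request:
arm_command --pt "0.003 -0.004 0 0 0 0" --pt "0.006 -0.008 0 0 0 0" --pt "0.009 -0.012 0 0 0 0" --pt "0.009 -0.012 0 0 0 0" --pt "0.009 -0.012 0 0 0 0"

```text
t: 16.8
tool_pos: [0.5643, 0.1014, 0.1901]
orientation: [3.002, 0.914, -0.008]
force: [-6.8, -17.1, 5.0]
opening: 0.0932
gripper_force: 10.5
```

The y force jumped to 17 N with the travel halted, so the stop is met. I'll release both contacts together, diagonally away from the fence and the stop.

Request:
arm_command --pt "-0.0035 0.005 0 0 0 0" --pt "-0.01 0.006 0 0 0 0" --pt "-0.0175 0.007 0 0 0 0" --pt "-0.045 0.011 0 0 0 0" --pt "-0.11 0.02 0 0 0 0"

```text
t: 17.42
tool_pos: [0.5491, 0.0883, 0.1911]
orientation: [-3.005, -0.917, -0.002]
force: [-0.2, -0.1, -0.7]
opening: 0.0931
gripper_force: 0.0
```

```bash
python3 - <<'E'
from h import *
plan(-.17,-.16,.3)
c=read_camera('wrist');pickle.dump(c,open('w9.pkl','wb'))
# edge of blank's near side & trailing end: wood mask -> station coords of mask boundary
hsv=cv2.cvtColor(c['image'],cv2.COLOR_RGB2HSV);m=cv2.inRange(hsv,(8,90,40),(25,255,255));m[280:]=0
n,l,st,ce=cv2.connectedComponentsWithStats(m);i=1+np.argmax(st[1:,4]);k=(l==i).astype(np.uint8)
k=cv2.morphologyEx(k,cv2.MORPH_CLOSE,np.ones((7,7)))
cn=max(cv2.findContours(k,0,cv2.CHAIN_APPROX_NONE)[0],key=len)[:,0]
ap=cv2.approxPolyDP(cn[:,None],6,True)[:,0]
for p in ap:print(p,fray(c,*p,.018))
E
```

```text
now st -0.0908 -0.073 0.1911242423968294 move [-0.576  0.119 -0.545] F st -0.2 -0.1 -0.6933395689986348 17.425
unit +x,+y st per 1mm: [4.05e-03 2.94e-03 1.00e-05] [ 0.00294 -0.00405  0.     ]
[362 103] (np.float64(0.0014), np.float64(-0.0558))
[343 107] (np.float64(-0.0059), np.float64(-0.0497))
[233 256] (np.float64(-0.0988), np.float64(-0.0505))
[269 279] (np.float64(-0.0988), np.float64(-0.0735))
[315 279] (np.float64(-0.0845), np.float64(-0.0936))
[417 154] (np.float64(0.0001), np.float64(-0.0941))
```

Request:
arm_command --pt "-0.15 0.03 0 0 0 0" --pt "-0.35 0.07 0 0 0 0" --pt "-0.55 0.1 -0.1 0 0 0" --pt "-0.7 0.15 -0.35 0 0 0" --pt "-0.9 0.3 -0.6 0 0 0"

```text
t: 18.1
tool_pos: [0.4338, -0.0567, 0.3062]
orientation: [-3.004, -0.918, -0.001]
force: [1.1, -0.9, -0.1]
opening: 0.093
gripper_force: 0.0
```

Request:
arm_command --pt "-0.2 0.2 0 0 0 0" --pt "-0.4 0.4 0 0 0 0" --pt "-0.4 0.6 0 0 0 0" --pt "-0.4 0.8 0 0 0 0" --pt "-0.4 0.8 0 0 0 0"

```text
t: 18.73
tool_pos: [0.4583, -0.2358, 0.3048]
orientation: [3.006, 0.913, 0.0]
force: [0.3, 0.8, 0.3]
opening: 0.0929
gripper_force: 0.0
```

```bash
python3 - <<'E'
from h import *
s=read_state();print(s['tool_pos'],s['force'],s['t'])
t=read_camera('top');t0=pickle.load(open('c0.pkl','rb'))['top']
df=np.abs(t['image'].astype(int)-t0['image']).sum(2);
print('changed regions');k=(df>90).astype(np.uint8);n,l,st,ce=cv2.connectedComponentsWithStats(k)
for q in st[1:]:
  if q[4]>15:print(q)
hsv=cv2.cvtColor(t['image'],cv2.COLOR_RGB2HSV);m=cv2.inRange(hsv,(8,90,40),(25,255,255));m[:150]=0;m[230:]=0;m[:,:225]=0;m[:,330:]=0
cn=max(cv2.findContours(m,0,cv2.CHAIN_APPROX_NONE)[0],key=len)
for p in cv2.approxPolyDP(cn,2,True)[:,0]:
  w=ray(t,*p,.018)[:2]-O;print(p,(w@ex).round(4),(w@ey).round(4))
# blank lead under the guard and stop face: rows across
for x in(-.03,-.04):
  print('profile',[(int(1e3*y),t['image'][int(round(v)),int(round(u))].tolist()) for y in np.arange(.05,.12,.004) for u,v in[proj(t,np.r_[O+x*ex+y*ey,.018])]])
E
```

```text
[ 0.45834067 -0.23577026  0.30477295] [0.29378714 0.80570445 0.26671085] 18.725
changed regions
[  277   135   247   285 27441]
[ 213  146   59   34 1021]
[551 267   9  12  84]
[533 280  23  28 232]
[ 174  284  120  136 8034]
[523 285  17  39 292]
[515 286   8   5  30]
[509 288  13  80 515]
[545 294  15  31 411]
[555 326   5  10  47]
[549 337  11  12 108]
[533 340   9  12  67]
[540 341  11  36 194]
[523 344   4  10  26]
[526 352  10  21 142]
[271 354  12  16  97]
[290 360  47  58 864]
[267 374  23  30 333]
[272 406   8   5  17]
[274 412  19   5  49]
[225 150] -0.0172 0.055
[225 177] -0.1054 0.0495
[270 179] -0.1053 -0.0937
[272 150] -0.0103 -0.0954
[258 150] -0.0123 -0.0506
[255 174] -0.0913 -0.0452
[228 173] -0.092 0.0408
profile [(50, [104, 77, 53]), (54, [106, 79, 56]), (58, [106, 79, 55]), (62, [106, 79, 57]), (66, [103, 76, 53]), (70, [104, 79, 55]), (74, [105, 79, 55]), (78, [106, 80, 56]), (82, [105, 79, 56]), (86, [79, 60, 47]), (90, [42, 38, 45]), (94, [22, 38, 61]), (98, [35, 60, 95]), (102, [33, 59, 96]), (106, [37, 62, 98]), (110, [38, 62, 99]), (114, [32, 51, 79]), (118, [30, 34, 49])]
profile [(50, [107, 81, 57]), (54, [106, 78, 54]), (58, [108, 81, 57]), (62, [106, 80, 58]), (66, [106, 81, 57]), (70, [106, 80, 56]), (74, [106, 80, 56]), (78, [107, 80, 56]), (82, [106, 79, 56]), (86, [89, 68, 52]), (90, [57, 47, 46]), (94, [24, 39, 62]), (98, [23, 40, 66]), (102, [28, 43, 67]), (106, [26, 42, 67]), (110, [24, 38, 61]), (114, [28, 37, 53]), (118, [28, 30, 36])]
```

The blank looks flush and the guard undisturbed. I'll check whether the release pulled it back from the stop, using the same segmentation on both wrist views.

```bash
python3 - <<'E'
from h import *
def tr(c):
  hsv=cv2.cvtColor(c['image'],cv2.COLOR_RGB2HSV);m=cv2.inRange(hsv,(8,90,40),(25,255,255));m[280:]=0
  k=cv2.morphologyEx(m,cv2.MORPH_CLOSE,np.ones((7,7)));cn=max(cv2.findContours(k,0,cv2.CHAIN_APPROX_NONE)[0],key=len)[:,0]
  P=np.array([fray(c,*p,.018) for p in cn]);T=P[(P[:,0]<-.01)&(P[:,0]>-.06)];e=T[T[:,1]<T[:,1].min()+.006]
  return np.median(e[:,1])
for n in('w5','w6','w7','w9'):
  c=pickle.load(open(n+'.pkl','rb'));print(n,tr(c))
c=read_camera('wrist')
print('now',tr(c))
print(read_state()['t'])
# top: lead edge to stop, upsampled
t=read_camera('top');g=cv2.resize(t['image'],None,fx=4,fy=4,interpolation=cv2.INTER_CUBIC)
cv=lambda y,x,z:[round(a*4+1.5) for a in proj(t,np.r_[O+x*ex+y*ey,z])]
u,v=cv(.09,-.03,.018);print('u .090',u);print([g[v,i].tolist() for i in range(u-16,u+12,2)])
E
```

```text
w5 -0.3174
w6 -0.3159
w7 -0.236
w9 -0.0938
now -0.5596
18.825
u .090 857
[[36, 61, 97], [35, 61, 97], [34, 60, 96], [32, 58, 93], [31, 54, 88], [25, 46, 76], [20, 38, 63], [25, 34, 51], [38, 37, 46], [57, 46, 44], [75, 58, 47], [93, 70, 51], [102, 77, 55], [109, 81, 56]]
```

The comparison can't rule out a gap of 1–2 mm. There's time left, so I'll make one more light push on the trailing end with a single finger, then back straight off.

```bash
python3 - <<'E'
from h import *
plan(-.13,-.13,.300);plan(-.10,-.09,.191)
E
```

```text
now st -0.1708 -0.3977 0.3046844397908208 move [ 0.951 -0.964  0.024] F st -0.8 0.3 -0.27025760447146385 18.875
unit +x,+y st per 1mm: [ 0.00405  0.00294 -0.     ] [ 0.00294 -0.00405  0.     ]
now st -0.1708 -0.3977 0.3046844397908208 move [ 1.19  -1.037  0.569] F st -0.8 0.3 -0.27025760447146385 18.875
unit +x,+y st per 1mm: [ 0.00405  0.00294 -0.     ] [ 0.00294 -0.00405  0.     ]
```

Request:
arm_command --pt "0.19 -0.19 0 0 0 0" --pt "0.38 -0.38 0 0 0 0" --pt "0.57 -0.57 0 0 0 0" --pt "0.76 -0.76 0 0 0 0" --pt "0.95 -0.95 0 0 0 0"

```text
t: 19.5
tool_pos: [0.5088, 0.0323, 0.3054]
orientation: [3.004, 0.918, 0.001]
force: [0.6, 0.1, 1.1]
opening: 0.0932
gripper_force: 0.0
```

```bash
python3 - <<'E'
from h import *
plan(-.10,-.085,.191)
E
```

```text
now st -0.1291 -0.1304 0.30536747901771794 move [ 0.25  -0.098  0.572] F st 0.6 0.1 1.071330615487828 19.5
unit +x,+y st per 1mm: [0.00404 0.00294 0.     ] [ 0.00294 -0.00404  0.     ]
```

Request:
arm_command --pt "0 0 0.25 0 0 0" --pt "0 0 0.5 0 0 0" --pt "0 0 0.57 0 0 0" --pt "0.12 -0.05 0.57 0 0 0" --pt "0.25 -0.1 0.57 0 0 0"

```text
t: 20.12
tool_pos: [0.5405, 0.0748, 0.1925]
orientation: [3.005, 0.915, 0.002]
force: [0.5, -0.6, -0.0]
opening: 0.0929
gripper_force: 0.0
```

```bash
python3 - <<'E'
from h import *
plan(-.0875,-.070,.191)
E
```

```text
now st -0.0988 -0.0868 0.19253960138524157 move [ 0.095 -0.035  0.008] F st 0.5 -0.6 -0.020968739243277523 20.125
unit +x,+y st per 1mm: [4.05e-03 2.93e-03 1.00e-05] [ 0.00293 -0.00405  0.     ]
```

Request:
arm_command --pt "0.03 -0.01 0 0 0 0" --pt "0.06 -0.02 0 0 0 0" --pt "0.095 -0.035 0 0 0 0" --pt "0.105 -0.049 0 0 0 0" --pt "0.11 -0.055 0 0 0 0"

```text
t: 20.75
tool_pos: [0.5519, 0.0956, 0.1909]
orientation: [-3.005, -0.916, 0.001]
force: [0.5, 0.3, 0.1]
opening: 0.0927
gripper_force: 0.0
```

Request:
arm_command --pt "0.003 -0.004 0 0 0 0" --pt "0.006 -0.008 0 0 0 0" --pt "0.009 -0.012 0 0 0 0" --pt "0.009 -0.012 0 0 0 0" --pt "0.009 -0.012 0 0 0 0"

```text
t: 21.38
tool_pos: [0.5523, 0.0986, 0.1909]
orientation: [3.005, 0.916, -0.0]
force: [0.1, -0.0, 0.7]
opening: 0.0928
gripper_force: 0.0
```

```bash
python3 - <<'E'
from h import *
plan(-.0875,-.060,.191)
E
```

```text
now st -0.088 -0.0625 0.19094205919054566 move [ 0.009 -0.009 -0.   ] F st 0.1 -0.0 0.6584367501144188 21.375
unit +x,+y st per 1mm: [ 0.00405  0.00294 -0.     ] [ 0.00294 -0.00405 -0.     ]
```

Request:
arm_command --pt "0.0015 -0.002 0 0 0 0" --pt "0.003 -0.004 0 0 0 0" --pt "0.0045 -0.006 0 0 0 0" --pt "0.006 -0.008 0 0 0 0" --pt "0.006 -0.008 0 0 0 0"

```text
t: 22.0
tool_pos: [0.5524, 0.1005, 0.1909]
orientation: [3.005, 0.916, -0.0]
force: [-0.4, -1.9, -0.3]
opening: 0.0926
gripper_force: 0.8
```

Request:
arm_command --pt "0.0015 -0.002 0 0 0 0" --pt "0.003 -0.004 0 0 0 0" --pt "0.003 -0.004 0 0 0 0" --pt "0.003 -0.004 0 0 0 0" --pt "0.003 -0.004 0 0 0 0"

```text
t: 22.62
tool_pos: [0.5524, 0.101, 0.1909]
orientation: [3.004, 0.915, -0.001]
force: [0.0, -6.0, 1.3]
opening: 0.0932
gripper_force: 3.1
```

Request:
arm_command --pt "0.0015 -0.002 0 0 0 0" --pt "0.003 -0.004 0 0 0 0" --pt "0.003 -0.004 0 0 0 0" --pt "0.003 -0.004 0 0 0 0" --pt "0.003 -0.004 0 0 0 0"

```text
t: 23.25
tool_pos: [0.5525, 0.1014, 0.1908]
orientation: [3.003, 0.915, -0.002]
force: [-0.7, -9.7, 1.2]
opening: 0.0929
gripper_force: 4.9
```

The blank is firmly seated on the stop, with force rising and no travel. I'll back straight off along −y, then clear away.

Request:
arm_command --pt "-0.006 0.008 0 0 0 0" --pt "-0.015 0.02 0 0 0 0" --pt "-0.06 0.08 0 0 0 0" --pt "-0.14 0.12 0 0 0 0" --pt "-0.3 0.13 0 0 0 0"

```text
t: 23.88
tool_pos: [0.517, 0.0464, 0.1912]
orientation: [3.005, 0.916, 0.001]
force: [0.1, -0.3, 0.6]
opening: 0.0927
gripper_force: 0.0
```

```bash
python3 - <<'E'
from h import *
s=read_state();print(s['force'])
plan(0,0)
c=read_camera('wrist');hsv=cv2.cvtColor(c['image'],cv2.COLOR_RGB2HSV);m=cv2.inRange(hsv,(8,90,40),(25,255,255));m[280:]=0
k=cv2.morphologyEx(m,cv2.MORPH_CLOSE,np.ones((7,7)));cn=max(cv2.findContours(k,0,cv2.CHAIN_APPROX_NONE)[0],key=len)
for p in cv2.approxPolyDP(cn,5,True)[:,0]:print(p,fray(c,*p,.018))
E
```

```text
[ 0.13380679 -0.31505     0.56604313]
now st -0.1213 -0.116 0.19115977867926942 move [ 0.832 -0.113 -0.004] F st 0.1 -0.3 0.5660431275045069 23.875
unit +x,+y st per 1mm: [0.00405 0.00294 0.     ] [ 0.00294 -0.00405  0.     ]
[21 34] (np.float64(-0.0968), np.float64(0.0868))
[266 210] (np.float64(-0.0988), np.float64(-0.0931))
[388  52] (np.float64(-0.0003), np.float64(-0.0943))
[329   0] (np.float64(0.0026), np.float64(-0.0567))
[301   0] (np.float64(-0.0058), np.float64(-0.0463))
[206 131] (np.float64(-0.0837), np.float64(-0.0472))
[194 135] (np.float64(-0.0886), np.float64(-0.0434))
[64 45] (np.float64(-0.088), np.float64(0.0496))
[90  0] (np.float64(-0.0601), np.float64(0.05))
[38  0] (np.float64(-0.0745), np.float64(0.0877))
```

Request:
arm_command --pt "-0.1 0.1 -0.25 0 0 0" --pt "-0.2 0.3 -0.5 0 0 0" --pt "-0.3 0.5 -0.6 0 0 0" --pt "-0.4 0.7 -0.6 0 0 0" --pt "-0.5 0.9 -0.6 0 0 0"

```text
t: 24.55
tool_pos: [0.534, -0.1597, 0.3116]
orientation: [3.005, 0.915, 0.001]
force: [-0.1, 0.6, 0.0]
opening: 0.093
gripper_force: 0.0
```

```bash
python3 - <<'E'
from h import *
t=read_camera('top');t0=pickle.load(open('c0.pkl','rb'))['top']
g=cv2.resize(t['image'],None,fx=4,fy=4,interpolation=cv2.INTER_CUBIC)
u,v=[round(a*4+1.5) for a in proj(t,np.r_[O-.03*ex+.09*ey,.018])];print('u',u,[g[v,i].tolist() for i in range(u-6,u+12,2)])
for n,(a,b,c,d) in dict(guard=(120,150,222,262),stop=(120,160,200,216),template_bar=(155,240,140,210),push=(180,225,100,180),board2=(255,330,160,215),tin=(205,240,380,415),offcut=(162,195,395,422)).items():
  print(n,(np.abs(t['image'][a:b,c:d].astype(int)-t0['image'][a:b,c:d]).sum(2)>90).sum())
hsv=cv2.cvtColor(t['image'],cv2.COLOR_RGB2HSV);m=cv2.inRange(hsv,(8,90,40),(25,255,255));m[:150]=0;m[230:]=0;m[:,:205]=0;m[:,330:]=0
ys=[];
for yy in np.arange(-.085,.085,.02):
  u,v=proj(t,np.r_[O-.1*ex+yy*ey,.018]);r=[r for r in range(int(v)-8,int(v)+8) if m[r,round(u)]];ys.append(((ray(t,round(u),max(r)+.5,.018)[:2]-O)@ex).round(4))
print('near side x',ys,read_state()['tool_pos'],read_state()['t'])
E
```

```text
u 857 [[25, 45, 75], [19, 36, 63], [24, 33, 50], [37, 37, 45], [56, 46, 42], [74, 58, 46], [93, 70, 51], [102, 76, 55], [108, 81, 57]]
guard 31
stop 14
template_bar 0
push 0
board2 170
tin 428
offcut 57
near side x [np.float64(-0.1074), np.float64(-0.1082), np.float64(-0.1091), np.float64(-0.1101), np.float64(-0.1078), np.float64(-0.1087), np.float64(-0.1095), np.float64(-0.1073), np.float64(-0.1082)] [ 0.53408079 -0.16408199  0.31147193] 24.6
```

```bash
python3 -c "
from plant import *
print(close_job())"
```

```text
the job is handed in; nothing more can be done
None
```

The blank is flat against the fence with its end on the blue stop, moved only by finger pushes. Forces and images show the guard down and nothing else moved, though the arm partly hid the tin, offcut and second board in the last image. I handed it in at about 25 s, after viewing 11 pictures (limit 10).

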